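Start a bayonet cap on a junction box and hold it before the lock

ROBOT

A 6-joint arm with a two-finger parallel gripper is mounted at the origin on the work surface. World frame = base frame: x ahead of the robot, y to its left, z up, the work surface at z = 0. Lengths are in m, angles in rad, forces in N, time in s.
With the tool pointing down it reaches from about 0.25 to 0.8 m from the base axis. Payload 3.9 kg.
Tool frame: the origin (TCP) lies midway between the tips of the shut fingers; the grasp point (between the pads) lies 19 mm behind it; z points along the fingers, y is the direction in which the jaws open and shut (so a half turn about z gives the same grasp; the last joint's range is limited). The gripper opens to 85 mm and grips with 20 to 120 N. Pads are 22 mm wide; open, the fingers measure 114 mm over their backs; the gripper's body (76 mm by 85 mm) begins 54 mm behind the grasp point. The pads swing forward as they close: fully open they stand 13 mm farther back than shut.
Start: joints at [-1.289, 0.26, -0.138, 1.173, 0, 1.571], TCP at [0.146, -0.504, 0.231] pointing down, gripper open.
Joint ranges: [-2.78, 2.78], [-0.83, 1.72], [-1.28, 1.37], [-1.9, 2.12], [-1.57, 1.48], [-3.14, 3.14]. Speed limits (rad/s): [2.57, 2.57, 3.14, 3.14, 3.14, 3.14].

INTERFACE

Orientations are given as a unit quaternion [x, y, z, w].
In Python, from station import sensors, imaging, bot gives the robot as it stands.
- The arm moves only by the tool apply_moves, never from a script. Its argument "targets" is a list of rows, each an object with "xyz": the shift along the tool's x, y, z in units of 120 mm (1.0 is 120 mm), a list of three; "delta_rot": the turn, a rotation vector about the tool's x, y, z in units of 90 degrees (1.0 is 90 degrees), a list of three. A call has 1 to 10 rows; each row is the pose to reach, as a shift and turn from the pose commanded when the call began, along the tool's axes at that moment; what a row does not reach only later rows make up. A row lasts 1/8 s, in which the tool goes at most 62.5 mm and 10.7 degrees, less where a joint would pass 70% of its speed; a pose out of reach is approached as far as the arm can. A call with a number of a shift or a turn outside -1 to 1 is refused whole. A call with a gripper value outside its range is refused whole. "gripper" is the opening, from -1 (shut) to 1 (fully open), set as the call begins (left out, the last holds). The fingers move at their own pace and stop on an object; the grip force is fixed at half the most. Time passes only in rows, so rows that repeat a pose let the fingers close. It gives the time, the measured TCP pose, the force and the opening at its end, in the units of the state.
- sensors.sense(): the state, without advancing time (a new reading comes with each control period).
- imaging.grab_frame(name): name is "scene" or "top" or "wrist"; returns a dict with "pixels" (400x640x3 uint8, red, green, blue), "z_map" (400x640 float32, m along the optical axis (not along the pixel's ray), 0 where there is no reading), "mtx" (3x3 intrinsics, pixels), "extrinsics" (4x4, takes a point from camera to world coordinates). Camera axes: x right, y down, z forward; pixel columns grow to the right and rows downward; lengths in m; the calibration is good to about 2 mm. A picture is of the moment at which its call begins.
- bot.close_job(): hands the job in, once; it reports no verdict.
The state is a dict: "time": time; "joints": joint angles; "qvel": joint speeds; "joint_efforts": joint torques, N m; "eef_pos": TCP position; "tool_rot": TCP orientation; "contact_force": force on the tool from outside, world axes, zero at the start; "torque": the same for the moment, N m; "width": finger opening in m.
Only numpy, scipy, OpenCV 4.12 (cv2) and the standard library are available. Lean on these libraries where they do the work, as an engineer would, in place of code of your own. Each camera call takes 0.05 s, during which the arm holds its last target.

TASK

Take the aluminium cap with the straight grip bar, set it into the mouth of the round junction box so that its two lugs drop through the slots and its flange sits on the rim, then turn it clockwise (seen from above) half-way to the lock, about 40 degrees, where the bar lines up with the short ribs, and never as far as the lock click. Finish while still gripping the cap there, without letting go, so that I can check the lugs on both sides. Leave the other parts on the bench where they are.

Things in the scene. Friction and masses are not known exactly. Their poses are not given: they have to be found in the camera images.
- cap: Loose bare-aluminium bayonet cap, 0.16 kg, 58 mm tall, standing on its spigot. Origin: centre of its underside, z up. Spigot 51 mm in diameter, z = 0 to 16 mm; flange 80 mm in diameter, z = 16 to 24; then a straight upright grip bar, z = 24 to 58, 60 mm long along the cap's x, 12 mm thick along y. A half turn gives the same cap.
- grip (a point): Point on the cap's axis in the grip bar, 46 mm above the cap's underside and 12 mm under the bar's top: the place to pinch the bar across its 12 mm thickness, fingertips just clear of the flange.
- lug (a point): Outer end of one of the cap's two lugs, hidden under the flange. They stick out of the spigot's foot at the cap's +x and -x (in line with the bar), to 33 mm from the axis, 8 mm wide, z = 0 to 6 mm.
- housing: Round cast-aluminium junction box fixed to the bench, 96 mm in diameter (114 over ribs), 80 mm tall, foot 112 mm; two conduit stubs at its +y and -y reach 69 mm from the axis, 28 mm up. Origin: centre of its underside, z up. When the cap is fully in, its flange rests on the rim and its underside is 64 mm above this origin; the lugs then clear the ledge above them by 3 mm, so it turns freely.
- mouth (a point): Centre of the junction box's open mouth, at rim height, 80 mm above the bench; axes as the housing's. An inward ledge 7 mm thick (bore 56 mm) has two slots at +x and -x, 17 mm wide, reaching 36 mm from the axis; a long upright rib (30 mm) outside marks each. The cap enters with its bar along the housing's x, either way round, within about 10 degrees.
- half_mark (a point): Top of one of the two short ribs (12 mm tall) outside under the rim that mark half-way, 40 degrees clockwise (seen from above) of each slot. The cap turns clockwise only: a stop blocks the other way within 10 degrees. At about 58 degrees the lugs meet sprung lock pins that resist lightly; they click past just before a dead stop at about 85.
- plain_cap: the wrong cap: aluminium, round knob 26 mm in diameter on top, flange 62 mm in diameter, no lugs, 43 mm tall; bystander. Origin: centre of its underside.
- coupling: bystander: small grey plastic threaded coupling, 28 mm, standing 32 mm tall. Origin: centre of its underside.
- adapter: bystander: small steel hex adapter, 29 mm, standing 28 mm tall. Origin: centre of its underside.
- locknut: bystander: flat steel ring, 38 mm outside, 7 mm thick. Origin: centre of its underside.
- carton: bystander: small cardboard carton 50 x 75 x 34 mm. Origin: centre of its underside.
- wrench: bystander: wrench 160 mm long lying flat.
- reducer: bystander: short white plastic pipe ring, 48 mm outside, 35 mm tall. Origin: centre of its underside.
Not all that is in view belongs to the job. Leave any black or pink look-alike of the cap alone.

How it is judged:
On the way, in this order (a step that is already met when the one before it is completed fails the run):
1. the bar cap is lifted clear in the gripper (height (world z) of cap above 0.085 m and contact force between the fingers and cap above 1 N), for 0.1 s.
2. the cap is in the mouth with its lugs through the slots, bar in line with the slots within 0.3 rad (z of cap in the frame of housing below 0.0675 m and horizontal distance between cap and mouth below 0.005 m and angle between the x axis of cap and the x axis of housing, either way round below 0.3 rad), for 0.05 s.
At the end, for the whole second after the job is handed in: The cap sits level (0.08 rad) in the mouth, its underside less than 67.5 mm above the housing's origin (flange within 3.5 mm of the rim) and within 5 mm of the axis, turned 28 to 52 degrees clockwise from the slots, at rest, and the fingers still hold it with more than 1 N (z of cap in the frame of housing below 0.0675 m and horizontal distance between cap and mouth below 0.005 m and angle between the x axis of cap and the x axis of housing, either way round between 0.49 and 0.91 rad and angle between cap's own z axis and vertical below 0.08 rad and contact force between the fingers and cap above 1 N and linear speed of cap below 0.02 m/s and angular speed of cap below 0.1 rad/s); the arm keeps its last pose, push and grip.
It fails at once if the cap is turned into the lock, more than 63 degrees (z of cap in the frame of housing below 0.0675 m and horizontal distance between cap and mouth below 0.005 m and angle between the x axis of cap and the x axis of housing, either way round above 1.1 rad).
It fails at once if one of the other loose parts is moved by more than 40 mm (distance of any of plain_cap, coupling, adapter, locknut, carton, wrench, reducer from where it was at the start of the episode above 0.04 m).
It also fails if it takes over 42 s, if anything falls off the work surface, if the arm or the gripper's body presses on something with over 40 N, if the wrist force passes 120 N, or if a joint passes its speed limit or range.

## Working session

There is one attempt and no reset: what is moved stays moved. The work goes in short steps, Python scripts to look and compute and a tool call to move; the robot and the scene stay as the last step left them, time stands still between calls to the robot, and variables do not carry over. Pictures are saved under pics/ and viewed, and the job is handed in when it is done.

Besides the shell and the picture viewer there is one more tool, called after ">>>" as name(argument=value, ...), one argument or row to a line, values as JSON. apply_moves: Moves the arm, as the interface text tells. Its arguments: {"type":"object","properties":{"targets":{"type":"array"},"gripper":{"type":"number"}},"required":["targets"]}

```bash
mkdir -p pics; python3 - <<'E'
from station import sensors, imaging
import cv2,numpy as np
s=sensors.sense();print({k:np.round(v,3).tolist() for k,v in s.items()})
for n in("scene","top","wrist"):
    f=imaging.grab_frame(n);np.savez(f"{n}0.npz",**f)
    cv2.imwrite(f"pics/{n}0.png",f["pixels"][:,:,::-1]);print(n,f["mtx"].round(1).tolist(),f["extrinsics"].round(3).tolist(),(f["z_map"]>0).mean())
E
```

```text
{'time': 0.0, 'joints': [-1.289, 0.261, -0.139, 1.173, 0.0, 1.571], 'qvel': [0.002, -0.0, -0.001, -0.002, -0.0, 0.0], 'joint_efforts': [-0.003, -40.568, 25.392, 0.019, -0.0, -0.0], 'eef_pos': [0.146, -0.504, 0.23], 'tool_rot': [0.99, 0.14, -0.0, -0.001], 'contact_force': [0.216, -0.149, -0.444], 'torque': [0.014, 0.056, 0.018], 'width': 0.085}
scene [[504.8, 0.0, 322.4], [0.0, 504.8, 204.4], [0.0, 0.0, 1.0]] [[0.874, 0.31, -0.373, 0.931], [0.485, -0.588, 0.648, -0.615], [-0.018, -0.747, -0.664, 0.753], [0.0, 0.0, 0.0, 1.0]] 0.995875
top [[385.2, 0.0, 315.6], [0.0, 385.2, 198.7], [0.0, 0.0, 1.0]] [[0.022, -0.984, 0.174, 0.434], [-0.999, -0.016, 0.036, 0.04], [-0.033, -0.175, -0.984, 0.927], [0.0, 0.0, 0.0, 1.0]] 0.99603125
wrist [[305.2, 0.0, 319.9], [0.0, 305.2, 200.7], [0.0, 0.0, 1.0]] [[0.278, -0.91, -0.308, 0.224], [-0.961, -0.264, -0.087, -0.482], [-0.002, 0.32, -0.947, 0.373], [0.0, 0.0, 0.0, 1.0]] 0.99594140625
```

View pics/scene0.png

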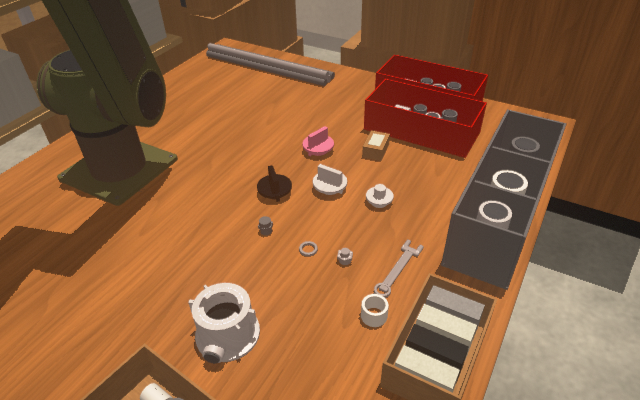

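View pics/top0.png

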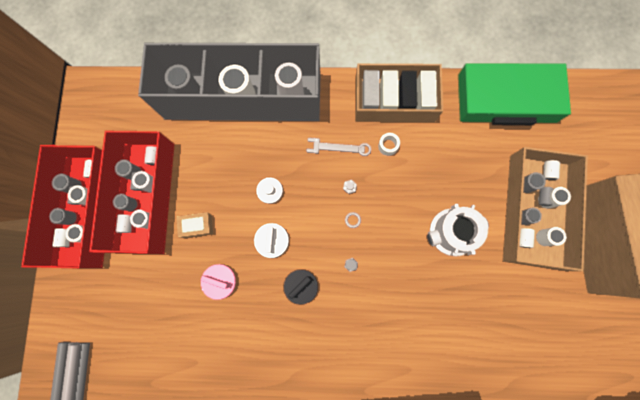

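View pics/wrist0.png

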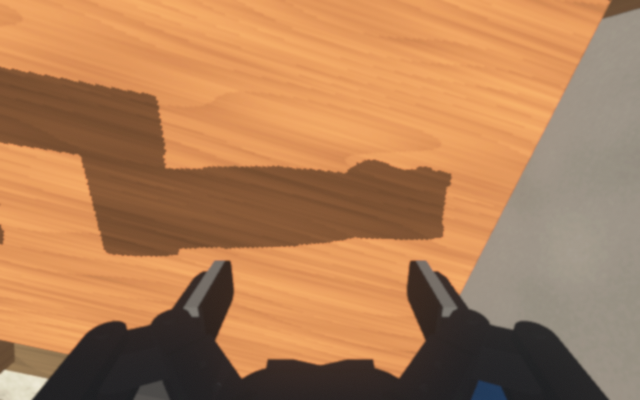

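The candidates, in top-view pixels:
- (271,240): white-grey cap with a straight bar
- (269,190): grey cap with a round knob
- (218,282): pink look-alike
- (301,287): black look-alike

Only (271,240) is bare metal with a straight bar. The junction box is at top (460,231). I'll confirm both in a crop and measure them.

```bash
cat > h.py <<'E'
import numpy as np,cv2
def load(n): return dict(np.load(n+".npz"))
def ray(f,u,v,z):
    K,E=f["mtx"],f["extrinsics"]; uv=np.atleast_2d(np.c_[u,v]).astype(float)
    d=np.c_[uv,np.ones(len(uv))]@np.linalg.inv(K).T@E[:3,:3].T; o=E[:3,3]
    return o+d*((z-o[2])/d[:,2])[:,None]
def cloud(f):
    K,E,Z=f["mtx"],f["extrinsics"],f["z_map"]; v,u=np.indices(Z.shape)
    p=np.stack([(u-K[0,2])/K[0,0]*Z,(v-K[1,2])/K[1,1]*Z,Z],-1)
    return p@E[:3,:3].T+E[:3,3]
def proj(f,P):
    E=f["extrinsics"];c=(np.atleast_2d(P)-E[:3,3])@E[:3,:3]; q=c@f["mtx"].T; return q[:,:2]/q[:,2:]
E
python3 - <<'E'
from h import *
t=load("top0");s=load("scene0")
c=lambda f,x,y,w,h,k:cv2.resize(f["pixels"][y:y+h,x:x+w,::-1],None,fx=k,fy=k,interpolation=cv2.INTER_CUBIC)
A=np.vstack([np.hstack([c(t,231,205,80,60,5),c(t,420,200,80,60,5)]),np.hstack([c(s,290,150,80,60,5),c(s,180,280,80,60,5)])])
cv2.imwrite("pics/crop0.png",A)
for n,f,bx in(("top",t,(231,205,311,270)),("scene",s,(300,155,360,205))):
    P=cloud(f);u0,v0,u1,v1=bx;Q=P[v0:v1,u0:u1].reshape(-1,3)
    for lo,hi in((.018,.03),(.052,.064)):
        m=(Q[:,2]>lo)&(Q[:,2]<hi);q=Q[m]
        print(n,lo,m.sum(),q.mean(0).round(4),np.ptp(q,axis=0).round(4),((q.max(0)+q.min(0))/2).round(4), cv2.minAreaRect(q[:,:2].astype(np.float32)*1000))
for n,f,bx in(("top",t,(420,195,500,265)),("scene",s,(180,270,270,360))):
    P=cloud(f);u0,v0,u1,v1=bx;Q=P[v0:v1,u0:u1].reshape(-1,3)
    m=(Q[:,2]>.077)&(Q[:,2]<.085);q=Q[m]
    print(n,m.sum(),q.mean(0).round(4),np.ptp(q,axis=0).round(4),cv2.minEnclosingCircle(q[:,:2].astype(np.float32)*1000))
E
```

```text
top 0.018 723 [0.4933 0.1747 0.0242] [0.1057 0.1174 0.0104] [0.4813 0.1573 0.0243] ((470.30682373046875, 164.00830078125), (133.43356323242188, 78.85194396972656), 26.94025230407715)
top 0.052 148 [0.4946 0.1758 0.0578] [0.0588 0.0145 0.0094] [0.4942 0.1763 0.0574] ((494.2612609863281, 176.0471954345703), (12.42249584197998, 59.160491943359375), 86.44136810302734)
scene 0.018 428 [0.5016 0.1625 0.0238] [0.0814 0.077  0.0118] [0.4968 0.1748 0.0241] ((500.5511779785156, 169.13726806640625), (76.37903594970703, 67.3115234375), 30.260725021362305)
scene 0.052 124 [0.4981 0.1744 0.0567] [0.0588 0.018  0.0084] [0.4972 0.1763 0.0562] ((497.2188720703125, 176.33717346191406), (16.855144500732422, 58.94232177734375), 88.40006256103516)
top 1013 [ 0.5237 -0.255   0.0803] [0.1068 0.0964 0.0077] ((524.2711791992188, -255.92236328125), 56.45722579956055)
scene 1482 [ 0.5281 -0.2574  0.0798] [0.1081 0.0958 0.0066] ((526.9103393554688, -256.18634033203125), 56.73465347290039)
```

View pics/crop0.png

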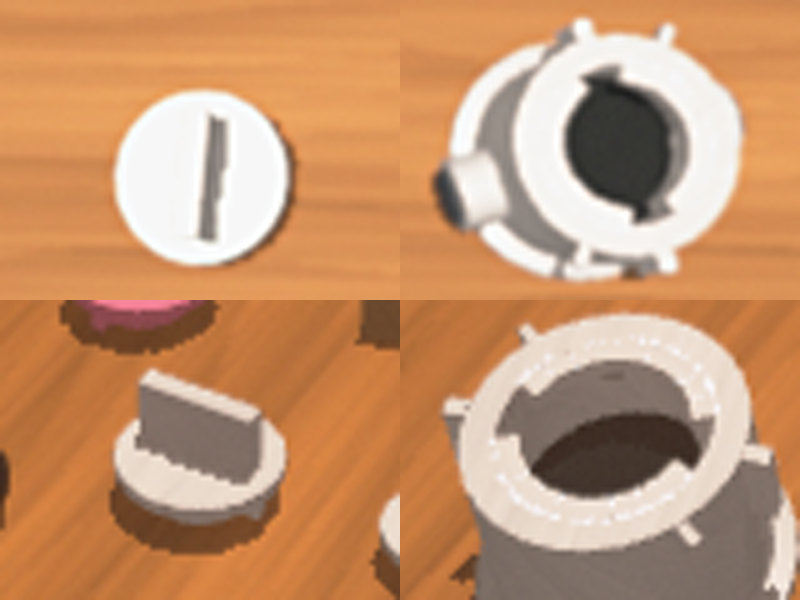

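```bash
cat >> h.py <<'E'
from scipy.optimize import least_squares
def housing(f,c0,zr=(.077,.084)):
    """rim points cloud -> raster in world grid; outer/inner edges"""
    uv=proj(f,[[c0[0],c0[1],.08]])[0]
    v,u=np.indices(f["z_map"].shape); m=np.hypot(u-uv[0],v-uv[1])<130
    P=cloud(f); q0=P[m]; uvm=np.c_[u[m],v[m]]
    rim=(q0[:,2]>zr[0])&(q0[:,2]<zr[1])
    R=ray(f,uvm[:,0],uvm[:,1],.08)[:,:2]
    c=np.array(c0[:2],float)
    for _ in range(6):
        d=R-c;r=np.hypot(*d.T);a=np.degrees(np.arctan2(d[:,1],d[:,0]))
        # inner/outer edge per angle bin
        I=[];O=[];A=np.arange(-180,180,5)
        for b in A:
            s=(np.abs(a-b-2.5)<=2.5)&rim&(r<.062)&(r>.02)
            if s.sum()<3: I.append(np.nan);O.append(np.nan);continue
            I.append(r[s].min());O.append(r[s].max())
        I=np.array(I);O=np.array(O);an=np.radians(A+2.5)
        g=np.abs(O-.048)<.004
        pts=c+O[g][:,None]*np.c_[np.cos(an[g]),np.sin(an[g])]
        s=least_squares(lambda x:np.hypot(*(pts-x[:2]).T)-x[2],[*c,.048],loss='soft_l1',f_scale=.001)
        c=s.x[:2]
    # slot: non-rim pixels at radius 30..34.5 mm from axis
    d=R-c;r=np.hypot(*d.T);a=np.arctan2(d[:,1],d[:,0])
    s=(~rim)&(r>.0295)&(r<.035)
    ang2=np.angle(np.exp(2j*a[s]).mean())/2
    s1=[np.degrees(a[s&(np.cos(a-ang2)>0)].mean()) if 1 else 0]
    sel=s&(np.cos(a-ang2)>.8);sel2=s&(np.cos(a-ang2)<-.8)
    e=lambda k,o:np.degrees(np.angle(np.exp(1j*(a[k]-o)).mean())+o)
    return c,s.sum(),sel.sum(),sel2.sum(),s1,np.degrees(ang2),e(sel,ang2),e(sel2,ang2+np.pi)-180,(A+2.5)[O>.052],(A+2.5)[I>.032],res(s_) if 0 else np.nanmedian(O[g]),np.nanmedian(I)
E
python3 - <<'E'
from h import *
for n in("top","scene"):
    f=load(n+"0"); print(n,*housing(f,(.5255,-.256)),sep="\n  ")
E
```

```text
top
  [ 0.52412176 -0.2550854 ]
  46
  21
  23
  [np.float64(24.141416468521616)]
  18.49983628157198
  18.501687677642707
  16.88363574119495
  [-167.5 -162.5 -157.5  -22.5  -17.5   12.5   17.5   22.5  152.5  157.5]
  [-177.5 -172.5 -167.5 -162.5 -157.5 -152.5    2.5    7.5   12.5   17.5
   22.5   27.5   32.5]
  0.04754041367677538
  0.02892641880463283
scene
  [ 0.52709039 -0.25572777]
  59
  31
  25
  [np.float64(18.880437520770077)]
  19.144569423601173
  17.41966593508668
  18.323629168435673
  [-167.5 -162.5 -157.5  -22.5  -17.5   12.5   17.5   22.5  157.5  162.5]
  [-172.5 -167.5 -162.5 -157.5 -152.5    7.5   12.5   17.5   22.5   27.5]
  0.04771388568101103
  0.028365139329438745
```

The crop settles it: top (271,240) is bare metal with a straight bar about 59×12 mm and its top at z≈57 mm, which matches the cap. The box's slots lie along about +18° in world, with long ribs at 18°/-163° and short ribs at -21°/158°, which matches the description. I'll start moving towards the cap.

>>> apply_moves(
  targets=[
    {"xyz":[0.3,-0.3,0],"delta_rot":[0,0,0]},
    {"xyz":[0.6,-0.6,0],"delta_rot":[0,0,0]},
    {"xyz":[0.87,-0.93,0],"delta_rot":[0,0,0]},
    {"xyz":[0.87,-0.93,0],"delta_rot":[0,0,0]},
  ],
  gripper=1,
)

```text
time: 0.65
eef_pos: [0.2155, -0.3648, 0.2311]
tool_rot: [0.99, 0.142, -0.0, -0.001]
contact_force: [0.2, -0.6, 0.7]
width: 0.0854
```

```bash
python3 -c "
from station import sensors
s=sensors.sense();print(s['time'],s['joints'],s['eef_pos'],s['tool_rot'])"
```

```text
0.65 [-1.03759968e+00  8.83547760e-02 -3.55024585e-01  1.12951031e+00
  4.59941594e-04  1.81825785e+00] [ 0.21547173 -0.3647808   0.2310896 ] [ 9.89811243e-01  1.42381723e-01 -1.85578443e-04 -1.05544878e-03]
```

>>> apply_moves(
  targets=[
    {"xyz":[0.15,-0.15,0],"delta_rot":[0,0,-0.11]},
    {"xyz":[0.3,-0.3,0],"delta_rot":[0,0,-0.22]},
    {"xyz":[0.45,-0.45,0],"delta_rot":[0,0,-0.33]},
    {"xyz":[0.6,-0.6,0],"delta_rot":[0,0,-0.44]},
    {"xyz":[0.75,-0.75,0],"delta_rot":[0,0,-0.55]},
    {"xyz":[0.87,-0.93,0],"delta_rot":[0,0,-0.66]},
    {"xyz":[0.87,-0.93,0],"delta_rot":[0,0,-0.77]},
    {"xyz":[0.87,-0.93,0],"delta_rot":[0,0,-0.88]},
    {"xyz":[0.87,-0.93,0],"delta_rot":[0,0,-0.95]},
    {"xyz":[0.87,-0.93,0],"delta_rot":[0,0,-0.95]},
  ],
)

```text
time: 1.9
eef_pos: [0.2846, -0.2325, 0.2313]
tool_rot: [0.632, 0.775, -0.0, 0.0]
contact_force: [-0.2, 0.9, 0.0]
width: 0.0851
```

>>> apply_moves(
  targets=[
    {"xyz":[0.15,0.15,0],"delta_rot":[0,0,-0.11]},
    {"xyz":[0.3,0.3,0],"delta_rot":[0,0,-0.22]},
    {"xyz":[0.45,0.45,0],"delta_rot":[0,0,-0.33]},
    {"xyz":[0.6,0.6,0],"delta_rot":[0,0,-0.44]},
    {"xyz":[0.75,0.75,0],"delta_rot":[0,0,-0.55]},
    {"xyz":[0.86,0.78,0],"delta_rot":[0,0,-0.66]},
    {"xyz":[0.86,0.78,0],"delta_rot":[0,0,-0.77]},
    {"xyz":[0.86,0.78,0],"delta_rot":[0,0,-0.84]},
    {"xyz":[0.86,0.78,0],"delta_rot":[0,0,-0.84]},
  ],
)

```text
time: 3.02
eef_pos: [0.3555, -0.1122, 0.2313]
tool_rot: [0.026, 1.0, -0.0, 0.0]
contact_force: [-0.5, -0.0, -0.2]
width: 0.0854
```

>>> apply_moves(
  targets=[
    {"xyz":[-0.15,0.4,0],"delta_rot":[0,0,0]},
    {"xyz":[-0.34,0.82,0],"delta_rot":[0,0,0]},
  ],
)

```text
time: 3.28
eef_pos: [0.4014, -0.0154, 0.2315]
tool_rot: [0.027, 1.0, -0.0, 0.0]
contact_force: [1.2, 0.1, 0.9]
width: 0.0854
```

>>> apply_moves(
  targets=[
    {"xyz":[-0.15,0.4,0],"delta_rot":[0,0,0]},
    {"xyz":[-0.34,0.82,0],"delta_rot":[0,0,0]},
  ],
)

```text
time: 3.52
eef_pos: [0.447, 0.082, 0.2314]
tool_rot: [0.026, 1.0, -0.0, 0.0]
contact_force: [0.7, -0.0, 0.0]
width: 0.0856
```

>>> apply_moves(
  targets=[
    {"xyz":[-0.15,0.4,0],"delta_rot":[0,0,0]},
    {"xyz":[-0.34,0.82,0],"delta_rot":[0,0,0]},
    {"xyz":[-0.34,0.82,0],"delta_rot":[0,0,0]},
  ],
)

```text
time: 3.9
eef_pos: [0.4938, 0.18, 0.2306]
tool_rot: [0.024, 1.0, 0.0, 0.0]
contact_force: [-1.0, -1.1, -0.6]
width: 0.0856
```

```bash
python3 - <<'E'
from station import sensors, imaging
from h import *
f=imaging.grab_frame("wrist");np.savez("w1.npz",**f);cv2.imwrite("pics/w1.png",f["pixels"][:,:,::-1])
s=sensors.sense();print(s['time'],s['joints'],s['eef_pos'],s['tool_rot'])
P=cloud(f);d=np.hypot(P[...,0]-.496,P[...,1]-.176)
for lo,hi in((.02,.03),(.05,.064)):
    q=P[(d<.06)&(P[...,2]>lo)&(P[...,2]<hi)];print(len(q),q.mean(0),((q.max(0)+q.min(0))/2).round(4),np.ptp(q,axis=0).round(4),cv2.minAreaRect(q[:,:2].astype(np.float32)*1000))
E
```

```text
3.95 [ 3.47370568e-01  2.58558626e-01 -1.41927552e-01  1.17119385e+00
 -3.37464082e-04  3.95673005e-01] [0.49235065 0.17814132 0.2306096 ] [ 2.41487939e-02  9.99708263e-01 -3.17626924e-04 -3.50449748e-04]
2898 [0.49122639 0.17543137 0.0242584 ] [0.4932 0.1754 0.0249] [0.0783 0.0791 0.0091] ((492.8243408203125, 175.62039184570312), (78.9706039428711, 77.61432647705078), 86.30896759033203)
608 [0.49253118 0.17536392 0.05801963] [0.4937 0.1752 0.0553] [0.0599 0.0137 0.01  ] ((493.8269958496094, 175.1380615234375), (11.013649940490723, 59.88166809082031), 87.31900024414062)
```

View pics/w1.png

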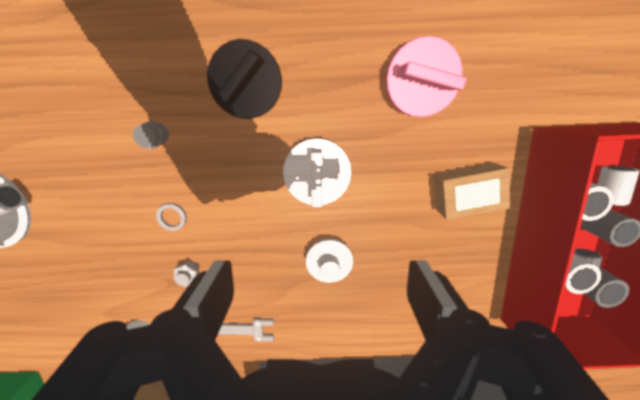

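>>> apply_moves(
  targets=[
    {"xyz":[0,-0.03,0.3],"delta_rot":[0,0,0]},
    {"xyz":[0,-0.03,0.6],"delta_rot":[0,0,0]},
    {"xyz":[0,-0.03,0.9],"delta_rot":[0,0,0]},
    {"xyz":[0,-0.03,0.9],"delta_rot":[0,0,0]},
    {"xyz":[0,-0.03,0.9],"delta_rot":[0,0,0]},
  ],
)

```text
time: 4.58
eef_pos: [0.4921, 0.1729, 0.1246]
tool_rot: [0.025, 1.0, 0.0, 0.001]
contact_force: [0.4, 1.4, 0.4]
width: 0.0851
```

```bash
python3 - <<'E'
from station import sensors, imaging
from h import *
f=imaging.grab_frame("wrist");np.savez("w2.npz",**f);cv2.imwrite("pics/w2.png",f["pixels"][:,:,::-1])
s=sensors.sense();print(s['time'],s['eef_pos'],s['tool_rot'])
P=cloud(f);d=np.hypot(P[...,0]-.496,P[...,1]-.176)
for lo,hi in((.02,.03),(.05,.064)):
    q=P[(d<.05)&(P[...,2]>lo)&(P[...,2]<hi)];print(len(q),((q.max(0)+q.min(0))/2).round(4),np.ptp(q,axis=0).round(4),cv2.minAreaRect(q[:,:2].astype(np.float32)*1000))
E
```

```text
4.625 [0.49271698 0.17331064 0.12505862] [2.47585260e-02 9.99692537e-01 4.31731740e-04 1.28826037e-03]
5362 [0.4934 0.1751 0.025 ] [0.0787 0.0789 0.0099] ((493.2413330078125, 175.2146453857422), (78.99234008789062, 78.30884552001953), 87.44792175292969)
1243 [0.4938 0.1754 0.0552] [0.0601 0.0139 0.0102] ((493.8050231933594, 175.3163299560547), (11.77896785736084, 60.11091232299805), 87.64100646972656)
```

View pics/w2.png

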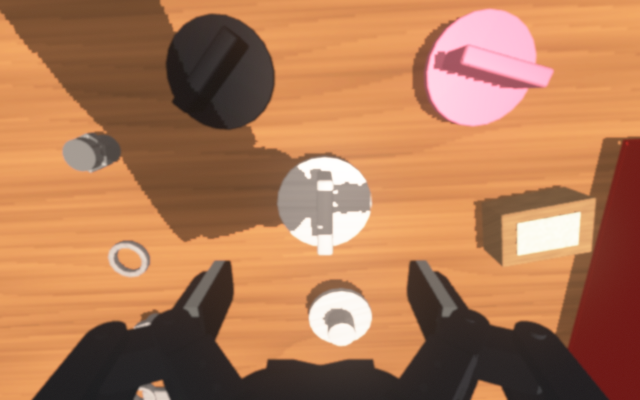

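>>> apply_moves(
  targets=[
    {"xyz":[-0.01,0.017,0.2],"delta_rot":[0,0,0]},
    {"xyz":[-0.01,0.017,0.4],"delta_rot":[0,0,0]},
    {"xyz":[-0.01,0.017,0.6],"delta_rot":[0,0,0]},
    {"xyz":[-0.01,0.017,0.72],"delta_rot":[0,0,0]},
    {"xyz":[-0.01,0.017,0.8],"delta_rot":[0,0,0]},
    {"xyz":[-0.01,0.017,0.8],"delta_rot":[0,0,0]},
    {"xyz":[-0.01,0.017,0.8],"delta_rot":[0,0,0]},
  ],
)

```text
time: 5.5
eef_pos: [0.4936, 0.1758, 0.028]
tool_rot: [0.024, 1.0, 0.0, 0.001]
contact_force: [-0.3, -0.0, -0.1]
width: 0.0854
```

>>> apply_moves(
  targets=[
    {"xyz":[0,0,0],"delta_rot":[0,0,0]},
    {"xyz":[0,0,0],"delta_rot":[0,0,0]},
    {"xyz":[0,0,0],"delta_rot":[0,0,0]},
    {"xyz":[0,0,0],"delta_rot":[0,0,0]},
    {"xyz":[0,0,0],"delta_rot":[0,0,0]},
    {"xyz":[0,0,0],"delta_rot":[0,0,0]},
    {"xyz":[0,0,0],"delta_rot":[0,0,0]},
    {"xyz":[0,0,0],"delta_rot":[0,0,0]},
  ],
  gripper=-1,
)

```text
time: 6.5
eef_pos: [0.493, 0.1756, 0.0274]
tool_rot: [0.024, 1.0, 0.0, 0.0]
contact_force: [0.2, 1.5, 1.6]
width: 0.011
```

>>> apply_moves(
  targets=[
    {"xyz":[0,0,-0.2],"delta_rot":[0,0,0]},
    {"xyz":[0,0,-0.5],"delta_rot":[0,0,0]},
    {"xyz":[0,0,-0.8],"delta_rot":[0,0,0]},
    {"xyz":[0,0,-1],"delta_rot":[0,0,0]},
    {"xyz":[0,0,-1],"delta_rot":[0,0,0]},
    {"xyz":[0,0,-1],"delta_rot":[0,0,0]},
  ],
)

```text
time: 7.25
eef_pos: [0.492, 0.1751, 0.146]
tool_rot: [0.024, 1.0, -0.0, -0.001]
contact_force: [-0.2, 0.7, -1.6]
width: 0.0106
```

```bash
python3 - <<'E'
from station import sensors, imaging
from h import *
f=imaging.grab_frame("wrist");np.savez("w3.npz",**f);g=imaging.grab_frame("scene");np.savez("s3.npz",**g)
cv2.imwrite("pics/w3.png",f["pixels"][:,:,::-1]);cv2.imwrite("pics/s3.png",g["pixels"][:,:,::-1])
s=sensors.sense();print(s['time'],s['eef_pos'],s['tool_rot'],s['width'])
E
```

```text
7.35 [0.49163386 0.17500778 0.14561494] [ 2.40499181e-02  9.99709384e-01 -6.40284576e-04 -1.52923535e-03] 0.011028496233763875
```

View pics/w3.png

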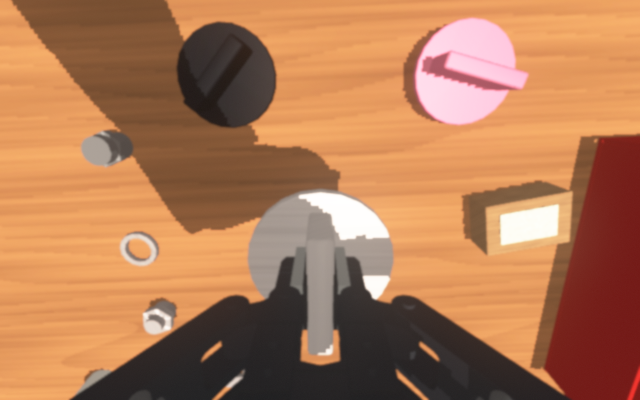

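View pics/s3.png

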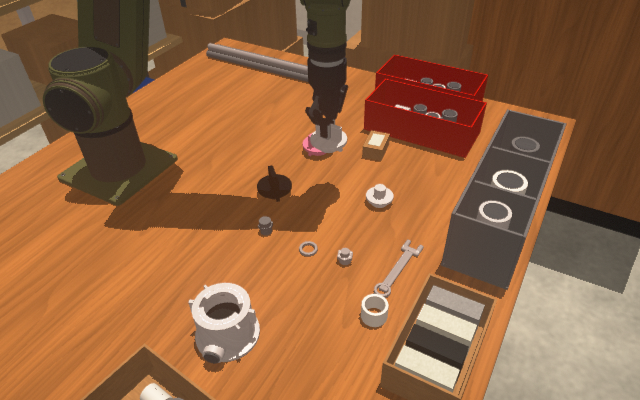

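>>> apply_moves(
  targets=[
    {"xyz":[-0.05,-0.15,-0.03],"delta_rot":[0,0,0]},
    {"xyz":[-0.15,-0.45,-0.06],"delta_rot":[0,0,0]},
    {"xyz":[-0.26,-0.77,-0.1],"delta_rot":[0,0,0]},
  ],
)

```text
time: 7.72
eef_pos: [0.5195, 0.08, 0.1588]
tool_rot: [0.024, 1.0, -0.0, -0.001]
contact_force: [0.4, -0.1, -1.3]
width: 0.0111
```

>>> apply_moves(
  targets=[
    {"xyz":[-0.09,-0.26,-0.03],"delta_rot":[0,0,0]},
    {"xyz":[-0.18,-0.52,-0.06],"delta_rot":[0,0,0]},
    {"xyz":[-0.26,-0.77,-0.1],"delta_rot":[0,0,0]},
  ],
)

```text
time: 8.1
eef_pos: [0.5461, -0.0144, 0.1708]
tool_rot: [0.025, 1.0, -0.0, -0.001]
contact_force: [0.3, 0.2, -1.4]
width: 0.0114
```

>>> apply_moves(
  targets=[
    {"xyz":[-0.09,-0.26,-0.03],"delta_rot":[0,0,0]},
    {"xyz":[-0.18,-0.52,-0.06],"delta_rot":[0,0,0]},
    {"xyz":[-0.26,-0.77,-0.1],"delta_rot":[0,0,0]},
  ],
)

```text
time: 8.48
eef_pos: [0.5726, -0.1081, 0.1826]
tool_rot: [0.025, 1.0, -0.0, -0.001]
contact_force: [0.6, -0.0, -1.4]
width: 0.0112
```

>>> apply_moves(
  targets=[
    {"xyz":[-0.09,-0.26,-0.03],"delta_rot":[0,0,-0.05]},
    {"xyz":[-0.18,-0.52,-0.06],"delta_rot":[0,0,-0.12]},
    {"xyz":[-0.24,-0.7,-0.1],"delta_rot":[0,0,-0.19]},
    {"xyz":[-0.26,-0.77,-0.1],"delta_rot":[0,0,-0.23]},
    {"xyz":[-0.26,-0.77,-0.1],"delta_rot":[0,0,-0.23]},
    {"xyz":[-0.26,-0.77,-0.1],"delta_rot":[0,0,-0.23]},
  ],
)

```text
time: 9.22
eef_pos: [0.5991, -0.1998, 0.1947]
tool_rot: [-0.155, 0.988, 0.0, -0.001]
contact_force: [0.0, -0.3, -1.0]
width: 0.0111
```

```bash
python3 - <<'E'
from station import sensors, imaging
from h import *
for n in("wrist","scene","top"):
    f=imaging.grab_frame(n);np.savez(n+"4.npz",**f);cv2.imwrite(f"pics/{n}4.png",f["pixels"][:,:,::-1])
s=sensors.sense();print(s['time'],s['eef_pos'],s['tool_rot'],s['width'],s['joints'])
E
```

```text
9.375 [ 0.59951915 -0.19921498  0.19518047] [-1.56048275e-01  9.87749399e-01  1.20205148e-04 -2.17199670e-04] 0.01123127748607215 [-3.20819452e-01  4.60129203e-01  7.20493781e-02  1.18321280e+00
  1.38828986e-05 -6.34196747e-01]
```

View pics/wrist4.png

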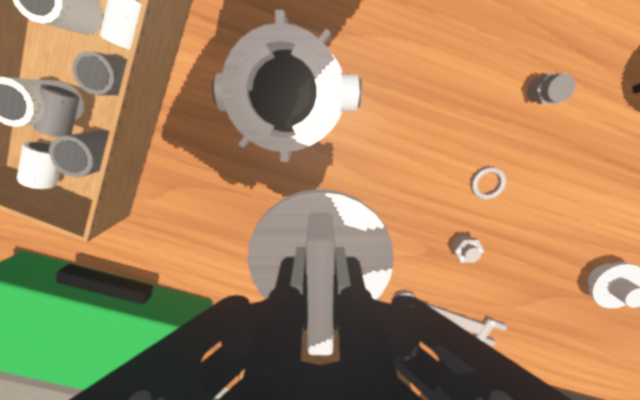

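View pics/scene4.png

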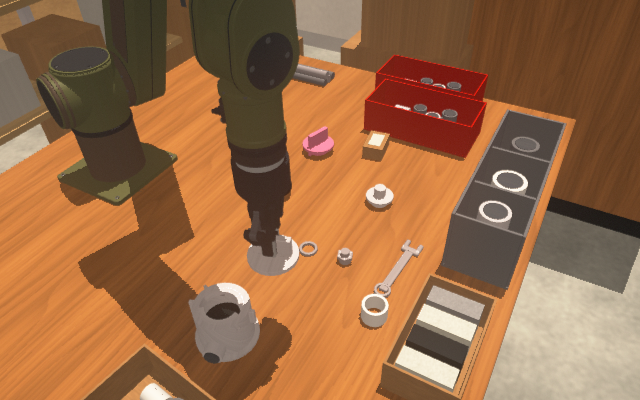

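View pics/top4.png

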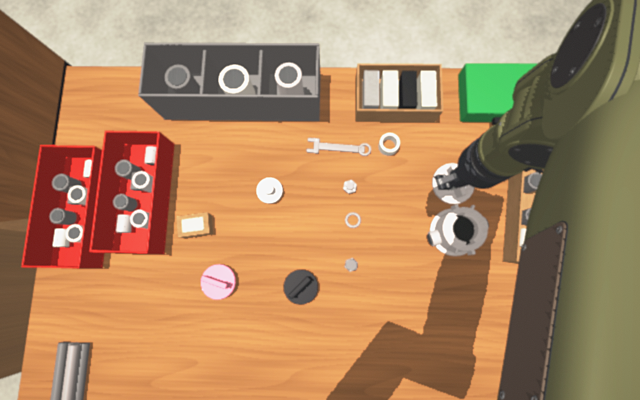

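The wrist view shows the box mouth whole at (283,90), with its slots roughly vertical. The held cap is level at about (320,245). One picture lets me measure both.

```bash
cat >> h.py <<'E'
def flange(f,c0,ztop,tol=.006,R=.040):
    """centre of flange (top at ztop) by circle fit of the outer edge"""
    P=cloud(f);m=(np.abs(P[...,2]-ztop)<tol)&(np.hypot(P[...,0]-c0[0],P[...,1]-c0[1])<.06)
    v,u=np.nonzero(m);z=np.median(P[...,2][m]);X=ray(f,u,v,z)[:,:2];c=np.array(c0[:2],float)
    for _ in range(8):
        d=X-c;r=np.hypot(*d.T);a=np.degrees(np.arctan2(d[:,1],d[:,0]));pts=[]
        for b in range(-180,180,6):
            k=(a>=b)&(a<b+6)
            if k.sum()>3:
                j=np.argmax(np.where(k,r,0)); 
                if abs(r[j]-R)<.006: pts.append(X[j])
        pts=np.array(pts)
        s=least_squares(lambda x:np.hypot(*(pts-x[:2]).T)-R,c,loss='soft_l1',f_scale=.0005);c=s.x
    return c,z,len(pts),np.abs(s.fun).mean()
def bar(f,c0,ztop,tol=.004):
    P=cloud(f);m=(np.abs(P[...,2]-ztop)<tol)&(np.hypot(P[...,0]-c0[0],P[...,1]-c0[1])<.036)
    q=P[m][:,:2];w,V=np.linalg.eigh(np.cov(q.T));return q.mean(0),np.degrees(np.arctan2(V[1,1],V[0,1]))%180,len(q),np.median(P[m][:,2]),cv2.minAreaRect(q.astype(np.float32)*1000)
E
python3 - <<'E'
from h import *
f=load("wrist4"); 
print(*housing(f,(.5255,-.256)),sep="\n  ")
t=[.5995,-.1992,.1952]
print(flange(f,t,t[2]-.0275+.024))
print(bar(f,t,t[2]-.0275+.058))
E
```

```text
[ 0.52428225 -0.25661711]
  378
  162
  206
  [np.float64(16.914131820225805)]
  17.37851012309088
  17.97505447390853
  17.40683652307453
  [-167.5 -162.5 -157.5  -22.5  -17.5   12.5   17.5   22.5  152.5  157.5]
  [-172.5 -167.5 -162.5 -157.5 -152.5    7.5   12.5   17.5   22.5   27.5]
  0.047738427555319804
  0.02803715246541231
(array([ 0.59903022, -0.20022788]), np.float64(0.19168950112749034), 44, np.float64(0.00045095820214904094))
(array([ 0.59593997, -0.20137144]), np.float64(17.85754312426863), 3650, np.float64(0.22556818040777105), ((598.0690307617188, -197.7774658203125), (59.37169647216797, 36.02220916748047), 37.739322662353516))
```

>>> apply_moves(
  targets=[
    {"xyz":[0.2,-0.07,0],"delta_rot":[0,0,0]},
    {"xyz":[0.4,-0.14,0.1],"delta_rot":[0,0,0]},
    {"xyz":[0.6,-0.2,0.25],"delta_rot":[0,0,0]},
    {"xyz":[0.74,-0.255,0.35],"delta_rot":[0,0,0]},
    {"xyz":[0.74,-0.255,0.45],"delta_rot":[0,0,0]},
    {"xyz":[0.74,-0.255,0.45],"delta_rot":[0,0,0]},
    {"xyz":[0.74,-0.255,0.45],"delta_rot":[0,0,0]},
  ],
)

```text
time: 10.25
eef_pos: [0.5258, -0.2558, 0.1417]
tool_rot: [-0.156, 0.988, -0.0, 0.001]
contact_force: [-0.7, 0.5, -0.9]
width: 0.0114
```

```bash
python3 - <<'E'
from station import sensors, imaging
from h import *
for n in("wrist","scene"):
    f=imaging.grab_frame(n);np.savez(n+"5.npz",**f);cv2.imwrite(f"pics/{n}5.png",f["pixels"][:,:,::-1])
f=load("scene5")["pixels"][200:380,140:320,::-1]; g=load("wrist5")["pixels"][:,:,::-1]
cv2.imwrite("pics/c5.png",np.hstack([cv2.resize(f,(400,400),interpolation=3),g[:,120:520]]))
s=sensors.sense();t=s['eef_pos'];print(s['time'],t,s['tool_rot'],s['width'])
for n in("wrist","scene"): print(n,flange(load(n+"5"),t,t[2]-.0275+.024))
E
```

```text
10.35 [ 0.52579203 -0.25590289  0.14191821] [-1.56431022e-01  9.87688633e-01 -3.42902334e-04  6.18517277e-04] 0.010864326801897665
wrist (array([ 0.52567744, -0.25625047]), np.float64(0.13863987543227305), 44, np.float64(0.00042919741314401615))
scene (array([ 0.53162381, -0.2564621 ]), np.float64(0.13828178633572663), 48, np.float64(0.0007102268644251019))
```

View pics/c5.png

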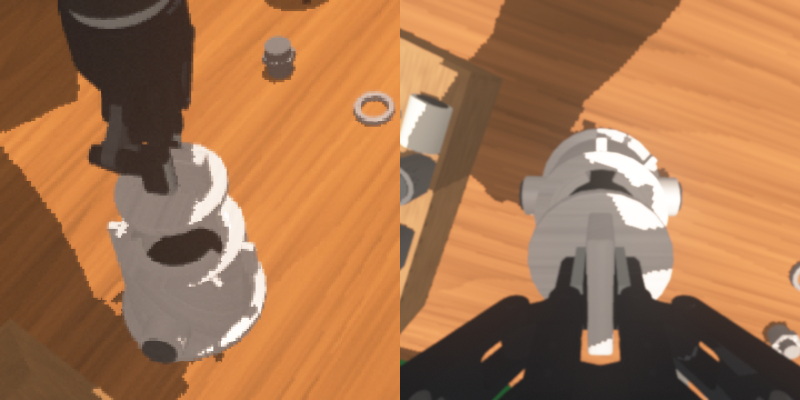

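```bash
python3 - <<'E'
from h import *
t=(.5258,-.2559,.1419)
for n in("wrist","scene"):
  for tol in(.0015,.0025,.004): print(n,tol,flange(load(n+"5"),t,.1384,tol)[0:4])
for n in("top0","scene0","wrist4"):
  for z0 in(.077,.078,.079): print(n,z0,housing(load(n),(.5255,-.256),(z0,.084))[0])
E
```

```text
wrist 0.0015 (array([ 0.52653983, -0.25597164]), np.float64(0.1386521759604561), 44, np.float64(0.0004420540193456885))
wrist 0.0025 (array([ 0.52640931, -0.25600355]), np.float64(0.13865595452815815), 44, np.float64(0.00044599121518818614))
wrist 0.004 (array([ 0.52600242, -0.25614348]), np.float64(0.13864808724193678), 44, np.float64(0.0004234108179824102))
scene 0.0015 (array([ 0.52915913, -0.25457204]), np.float64(0.1384013957747106), 46, np.float64(0.0009181416301529529))
scene 0.0025 (array([ 0.53001887, -0.25547041]), np.float64(0.1383563440925618), 47, np.float64(0.0006177684429333751))
scene 0.004 (array([ 0.53067545, -0.2557348 ]), np.float64(0.13831406778745325), 48, np.float64(0.0006657981968519394))
top0 0.077 [ 0.52412176 -0.2550854 ]
top0 0.078 [ 0.52421331 -0.25525002]
top0 0.079 [ 0.5243578  -0.25523737]
scene0 0.077 [ 0.52709039 -0.25572777]
scene0 0.078 [ 0.52688272 -0.25554722]
scene0 0.079 [ 0.52668284 -0.25526239]
wrist4 0.077 [ 0.52428225 -0.25661711]
wrist4 0.078 [ 0.52434408 -0.25663338]
wrist4 0.079 [ 0.52434331 -0.25663869]
```

>>> apply_moves(
  targets=[
    {"xyz":[0.017,0,0],"delta_rot":[0,0,0]},
    {"xyz":[0.017,0,0.1],"delta_rot":[0,0,0]},
    {"xyz":[0.017,0,0.2],"delta_rot":[0,0,0]},
    {"xyz":[0.017,0,0.25],"delta_rot":[0,0,0]},
    {"xyz":[0.017,0,0.25],"delta_rot":[0,0,0]},
  ],
)

```text
time: 10.98
eef_pos: [0.5221, -0.2564, 0.1102]
tool_rot: [-0.156, 0.988, 0.001, -0.001]
contact_force: [0.3, -0.4, -0.7]
width: 0.0109
```

```bash
python3 - <<'E'
from station import sensors, imaging
from h import *
for n in("wrist","scene"):
    f=imaging.grab_frame(n);np.savez(n+"6.npz",**f)
f=load("scene6")["pixels"][200:380,140:320,::-1]; g=load("wrist6")["pixels"][:,:,::-1]
cv2.imwrite("pics/c6.png",np.hstack([cv2.resize(f,(400,400),interpolation=3),g[:,120:520]]))
s=sensors.sense();t=s['eef_pos'];print(s['time'],t,s['tool_rot'],s['width'])
for n in("wrist","scene"): print(n,flange(load(n+"6"),t,t[2]-.0275+.024,.002))
E
```

```text
11.075 [ 0.52286593 -0.25681369  0.11128423] [-1.55937639e-01  9.87766902e-01  1.39407307e-05 -6.30056916e-06] 0.011110410414585636
wrist (array([ 0.52297186, -0.25666055]), np.float64(0.10724884270540211), 44, np.float64(0.00047751601365936415))
scene (array([ 0.52622114, -0.2558227 ]), np.float64(0.10744524041907255), 46, np.float64(0.0006817636383288974))
```

View pics/c6.png

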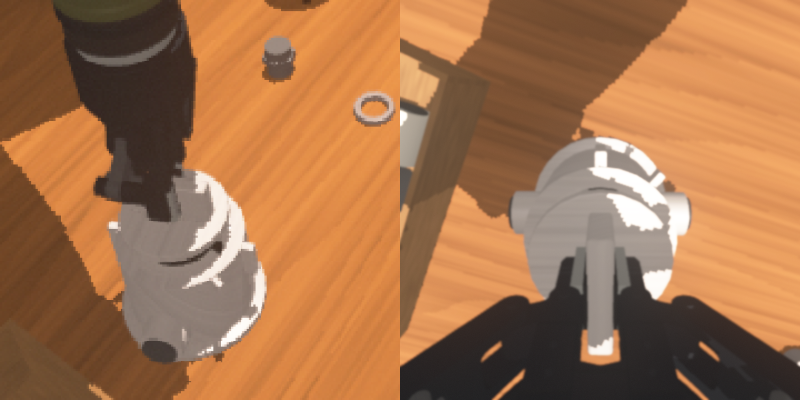

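>>> apply_moves(
  targets=[
    {"xyz":[-0.007,0,0],"delta_rot":[0,0,0]},
    {"xyz":[-0.007,0,0.03],"delta_rot":[0,0,0]},
    {"xyz":[-0.007,0,0.06],"delta_rot":[0,0,0]},
    {"xyz":[-0.007,0,0.09],"delta_rot":[0,0,0]},
    {"xyz":[-0.007,0,0.09],"delta_rot":[0,0,0]},
  ],
)

```text
time: 11.7
eef_pos: [0.5232, -0.2563, 0.1]
tool_rot: [-0.156, 0.988, 0.0, -0.0]
contact_force: [0.1, -0.4, -1.7]
width: 0.0111
```

>>> apply_moves(
  targets=[
    {"xyz":[0,0,0.02],"delta_rot":[0,0,0]},
    {"xyz":[0,0,0.04],"delta_rot":[0,0,0]},
    {"xyz":[0,0,0.06],"delta_rot":[0,0,0]},
    {"xyz":[0,0,0.07],"delta_rot":[0,0,0]},
    {"xyz":[0,0,0.07],"delta_rot":[0,0,0]},
  ],
)

```text
time: 12.32
eef_pos: [0.5235, -0.2565, 0.092]
tool_rot: [-0.156, 0.988, 0.0, -0.0]
contact_force: [-0.3, 0.4, -2.1]
width: 0.0111
```

```bash
python3 - <<'E'
from station import sensors, imaging
from h import *
for n in("wrist","scene"):
    f=imaging.grab_frame(n);np.savez(n+"7.npz",**f)
f=load("scene7")["pixels"][200:380,140:320,::-1]; g=load("wrist7")["pixels"][:,:,::-1]
cv2.imwrite("pics/c7.png",np.hstack([cv2.resize(f,(400,400),interpolation=3),g[:,120:520]]))
s=sensors.sense();t=s['eef_pos'];print(s['time'],t,s['tool_rot'],s['width'],s['contact_force'],s['torque'])
for n in("wrist","scene"): print(n,flange(load(n+"7"),t,t[2]-.0275+.024,.002))
E
```

```text
12.425 [ 0.52364768 -0.25651313  0.09216881] [-1.55957463e-01  9.87763770e-01 -2.64369892e-05  5.66005868e-05] 0.011221492398030646 [ 0.81208011  0.58367087 -1.30330703] [-0.00863391 -0.00276821  0.0035263 ]
wrist (array([ 0.52423778, -0.25667082]), np.float64(0.08893682369994045), 44, np.float64(0.0004331868947114041))
scene (array([ 0.5272106 , -0.25587436]), np.float64(0.08865024273499389), 46, np.float64(0.000710646177450232))
```

View pics/c7.png

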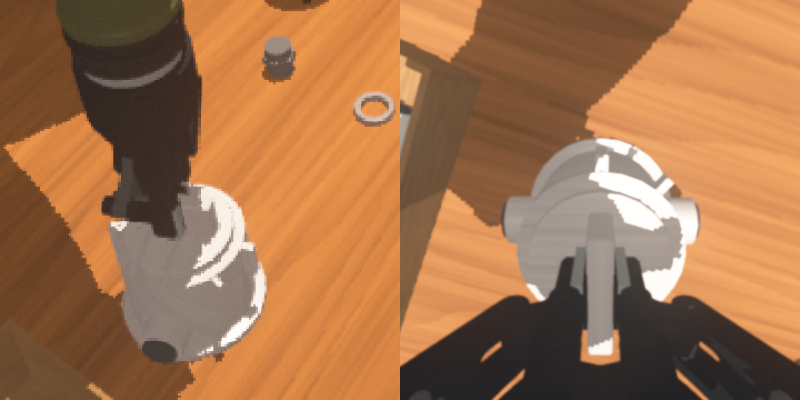

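>>> apply_moves(
  targets=[
    {"xyz":[0,0,0.005],"delta_rot":[0,0,0]},
    {"xyz":[0,0,0.01],"delta_rot":[0,0,0]},
    {"xyz":[0,0,0.01],"delta_rot":[0,0,0]},
    {"xyz":[0,0,0.01],"delta_rot":[0,0,0]},
  ],
)

```text
time: 12.92
eef_pos: [0.5237, -0.2565, 0.0914]
tool_rot: [-0.156, 0.988, -0.0, 0.0]
contact_force: [-1.2, 0.4, 3.3]
width: 0.0108
```

>>> apply_moves(
  targets=[
    {"xyz":[0,0,0],"delta_rot":[0,0,0.04]},
    {"xyz":[0,0,0],"delta_rot":[0,0,0.08]},
    {"xyz":[0,0,0],"delta_rot":[0,0,0.12]},
    {"xyz":[0,0,0],"delta_rot":[0,0,0.16]},
    {"xyz":[0,0,0],"delta_rot":[0,0,0.2]},
    {"xyz":[0,0,0],"delta_rot":[0,0,0.22]},
    {"xyz":[0,0,0],"delta_rot":[0,0,0.22]},
  ],
)

```text
time: 13.8
eef_pos: [0.5243, -0.2572, 0.0913]
tool_rot: [0.016, 1.0, -0.001, 0.001]
contact_force: [1.7, -2.0, 2.3]
width: 0.0111
```

```bash
python3 - <<'E'
from station import sensors
s=sensors.sense();r=s['tool_rot'];import numpy as np
print(s['time'],s['eef_pos'],np.degrees(2*np.arctan2(r[1],r[0])),s['contact_force'],s['torque'],s['width'])
E
```

```text
13.8 [ 0.52426506 -0.25721592  0.09132532] 178.15978363576406 [ 1.71819128 -2.04828129  2.34988743] [-0.54458171 -0.07403905  0.0655211 ] 0.01111526449867855
```

Turned 20° freely. Now the second half.

>>> apply_moves(
  targets=[
    {"xyz":[0,0,0],"delta_rot":[0,0,0.04]},
    {"xyz":[0,0,0],"delta_rot":[0,0,0.08]},
    {"xyz":[0,0,0],"delta_rot":[0,0,0.12]},
    {"xyz":[0,0,0],"delta_rot":[0,0,0.16]},
    {"xyz":[0,0,0],"delta_rot":[0,0,0.2]},
    {"xyz":[0,0,0],"delta_rot":[0,0,0.22]},
    {"xyz":[0,0,0],"delta_rot":[0,0,0.22]},
    {"xyz":[0,0,0],"delta_rot":[0,0,0.22]},
    {"xyz":[0,0,0],"delta_rot":[0,0,0.22]},
  ],
)

```text
time: 14.92
eef_pos: [0.5243, -0.2569, 0.0914]
tool_rot: [0.188, 0.982, -0.0, 0.001]
contact_force: [1.8, -1.9, 4.9]
width: 0.0116
```

```bash
python3 - <<'E'
from station import sensors, imaging
from h import *
for n in("wrist","scene"):
    f=imaging.grab_frame(n);np.savez(n+"8.npz",**f)
f=load("scene8")["pixels"][200:380,140:320,::-1]; g=load("wrist8")["pixels"][:,:,::-1]
cv2.imwrite("pics/c8.png",np.hstack([cv2.resize(f,(400,400),interpolation=3),g[:,120:520]]))
s=sensors.sense();t=s['eef_pos'];r=s['tool_rot'];print(s['time'],t,np.degrees(2*np.arctan2(r[1],r[0])),r,s['width'],s['contact_force'],s['torque'],s['qvel'])
for n in("wrist","scene"): print(n,flange(load(n+"8"),t,.088,.002),bar(load(n+"8"),t,.122))
f=load("wrist8");print(proj(f,[[*(np.array([.5243,-.2566])+.054*np.array([np.cos(a),np.sin(a)])),.08] for a in np.radians([17.6,-22.4,157.6,-162.4])]))
E
```

```text
15.025 [ 0.52428108 -0.25690455  0.09137597] 158.35993313404464 [ 1.87724696e-01  9.82221340e-01 -2.86736577e-04  7.71299690e-04] 0.011024703295188712 [ 2.20003447 -2.69102947  5.18668557] [-0.63543098 -0.23794152  0.08744572] [ 0.00092402 -0.00055498 -0.00044991 -0.00106081  0.00033217 -0.00031903]
wrist (array([ 0.52483216, -0.258362  ]), np.float64(0.08831839163820487), 43, np.float64(0.0004394452229388228)) (array([ 0.52079468, -0.25677901]), np.float64(158.40170958497637), 3676, np.float64(0.12220205600626338), ((524.8540649414062, -255.4503936767578), (36.07651138305664, 59.221065521240234), 88.03489685058594))
scene (array([ 0.52803935, -0.25776586]), np.float64(0.08796905104012226), 46, np.float64(0.000836853262854353)) (array([ 0.53637663, -0.26133906]), np.float64(153.9005793697003), 214, np.float64(0.12166385232060134), ((534.2178344726562, -258.6007080078125), (42.52241134643555, 35.02816390991211), 8.660072326660156))
[[377.95309794 313.42720294]
 [320.81189034 329.59459741]
 [323.78437924 157.75335923]
 [256.88914126 180.89725968]]
```

View pics/c8.png

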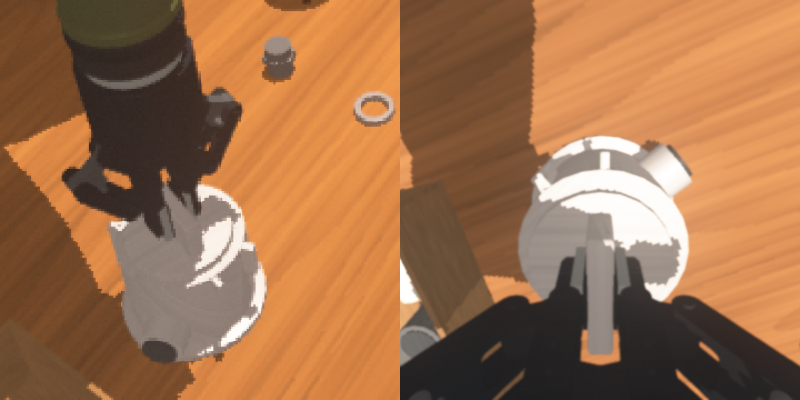

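The short rib, at crop (605,160), lines up with the bar at x≈600. I'll do a level check, then hand in.

```bash
python3 - <<'E'
from h import *
for n,cc in(("wrist8",(.5248,-.2583)),("scene8",(.528,-.2577))):
    P=cloud(load(n));q=P[(abs(P[...,2]-.088)<.004)&(np.hypot(P[...,0]-cc[0],P[...,1]-cc[1])<.036)]
    for _ in range(5):
        a=np.linalg.lstsq(np.c_[q[:,:2]-cc,np.ones(len(q))],q[:,2],rcond=None)[0];r=q[:,2]-np.c_[q[:,:2]-cc,np.ones(len(q))]@a;q=q[abs(r)<.0012]
    print(n,a,len(q))
from station import bot
print(bot.close_job())
E
```

```text
wrist8 [0.00103513 0.000618   0.08836817] 5847
scene8 [ 0.00368363 -0.00039952  0.08796098] 502
the job is handed in; nothing more can be done
None
```

The bar cap is in the junction box mouth with its lugs through the slots. It is turned about 40° clockwise, well short of the lock, and I handed the job in at about 15 s with the gripper still holding it. The hand-in reports no verdict, so the following rests on my own last checks.

| Check | Measured | Limit |
|---|---|---|
| Turn from the slots | about 39° clockwise (bar at 158.4° against slots at 17.6°) | 28 to 52° |
| Flange top height | 88.0–88.4 mm, which puts the underside at about 64 mm | underside below 67.5 mm |
| Tilt | below 0.004 rad | 0.08 rad |
| Off the mouth axis | about 2 mm, in both wrist and scene views | 5 mm |
| Finger opening | 11 mm on the bar (cap held, no slip seen) | — |
| Wrist force | about 6 N, from light side contact in the bore and a light seating push | 120 N |

- **Alignment:** in the wrist view the bar lines up with the short rib.
- **Other parts:** the planned path kept clear of them and I saw no contact, but I did not measure their positions again at the end.
- **Camera disagreement:** the scene camera reads about 3 mm higher in x than the wrist camera. I compared the cap with the box only within the same camera. The scene camera's bar angle (154°) was partly hidden by the fingers, so I did not use it.

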